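Scoop a turned ball out of the jar

TASK

Take the standing scoop, angle it nose-down through the mouth of the clear jar, get the wooden ball from the jar floor into the scoop and bring it out in the righted scoop. Then set the scoop down standing upright near the middle of the round cork mat, with the ball still in it, and let go.

Things in the scene. Friction and masses are not known exactly. Their poses are not given: they have to be found in the camera images.
- scoop: Loose 160 g steel scoop with an upright pale wooden handle, standing on the bench. Origin: on the underside, mid-width, where the bowl's floor meets its back wall. Own z up along the handle, -x to the open nose, y across. Handle centred on x = 9 mm, 12 mm along x by 20 mm across y (24 by 20 mm from z = 141 mm), top at z = 201 mm; pinch it firmly across y about 180 mm up.
- scoop_nose (a point): Middle of the nose's lower edge: scoop frame x = -48, z = 5 mm. Steel bowl 3 mm thick, 50 mm wide (44 inside), no top or front; its floor is level for 28 mm from the back wall, then slopes up 14 degrees for 21 mm to the nose, so the nose meets a level floor only when tipped over 14 degrees nose-down. Sides 28 mm high, 17 mm near the nose.
- jar: Squat clear jar of smooth, slippery plastic, fixed, open at the top. Origin: centre of its underside, z up. 120 mm high; walls and floor 5 mm thick (inner floor at z = 5 mm, flat, 190 mm across). The body is 190 mm across inside up to z = 85 mm, then a shoulder narrows to a neck from z = 105 to 120 mm; the mouth is 124 mm across inside, 134 mm outside.
- ball_center (a point): Centre of the loose turned wooden ball, waxed and slippery, 34 mm across, about 16 g, lying on the jar's floor within 15 mm of its axis. It rolls freely; pushed by the nose, held low over the floor (up to about 4 mm), it rolls to the jar's wall, which stops it so that the nose goes under it.
- mat: Plain round cork mat, fixed flat on the bench, 150 mm across, 6 mm thick. Origin: centre of its underside; its top is at z = 6 mm.

How it is judged:
By the outcome, as a careful person would: the job done as asked, in the order asked, and still so for the second after the job is handed in, with the robot touching nothing.
It also fails if it takes over 64 s, if anything falls off the work surface, if the arm or the gripper's body presses on something with over 40 N, if the wrist force passes 120 N, or if a joint passes its speed limit or range.

ROBOT

A 6-joint arm with a two-finger parallel gripper is mounted at the origin on the work surface. World frame = base frame: x ahead of the robot, y to its left, z up, the work surface at z = 0. Lengths are in m, angles in rad, forces in N, time in s.
With the tool pointing down it reaches from about 0.35 to 0.85 m from the base axis. Payload 8.1 kg.
Tool frame: the origin (TCP) lies at the centre of the arm's flange, where the gripper is bolted on; the fingertips stand 186 mm ahead of it and the grasp point (between the pads) lies 167 mm ahead of it; z points along the fingers, y is the line along which they close (so a half turn about z gives the same grasp; the last joint's range is limited). The gripper opens to 93 mm and grips with 3 to 60 N. Pads are 15 mm wide; open, the fingers measure 128 mm over their backs; the gripper's body (75 mm by 188 mm) begins 65 mm behind the grasp point.
Start: joints at [1.016, 0.13, 1.488, -0, 1.523, -0.085], TCP at [0.272, 0.535, 0.405] pointing down, gripper open.
Joint ranges: [-2.96, 2.96], [-0.89, 2.26], [0.02, 2.5], [-1.34, 4.48], [0, 2.73], [-2.66, 2.66]. Speed limits (rad/s): [2.39, 2.39, 2.79, 3.14, 3.14, 3.14].

INTERFACE

Orientations are given as a rotation vector (axis times angle).
In Python, from plant import robot gives the robot as it stands.
- The arm moves only by the tool apply_moves, never from a script. Its argument "series" is a list of rows, each a list of 2 entries, a list of its own where there are three numbers: the shift along the tool's x, y, z in mm, then the turn, a rotation vector about the tool's x, y, z in rad. A call has 1 to 12 rows; each row shifts and turns the commanded pose from where the row before left it, along the tool's axes as they then stand; what a row does not reach is not made up. A row lasts 1/12 s, in which the tool goes at most 41.7 mm and 7.16 degrees, less where a joint would pass 70% of its speed; a pose out of reach is approached as far as the arm can. A call is refused whole if a number of a shift passes 41.7 or a number of a turn 0.125, either way. A call with a gripper value outside its range is refused whole. "claw" is the opening, from 0 (shut) to 1 (fully open), set as the call begins (left out, the last holds). The fingers move at their own pace and stop on an object; "newtons" is the grip in N (left out, the last holds). Time passes only in rows, so rows that do not move let the fingers close. It gives the time, the measured TCP pose, the force, the opening and the grip force at its end, in the units of the state.
- robot.read_state(): the state, without advancing time (a new reading comes with each control period).
- robot.read_camera(name): name is "scene" or "top" or "wrist"; returns (picture, depth): 420x560x3 uint8, blue, green, red; 420x560 float32, m along the optical axis (not along the pixel's ray), 0 where there is no reading.
- robot.calibration(name): a dict with "fx", "fy", "cx", "cy" (pixels), "extrinsics" (4x4, takes a point from world to camera coordinates). Camera axes: x right, y down, z forward; pixel columns grow to the right and rows downward; lengths in m; the calibration is good to about 2 mm. A picture is of the moment at which its call begins: read the wrist's pose just before it. calibration takes no time and is no camera call; for the wrist camera it gives the pose at the moment of the call.
- robot.close_job(): hands the job in; it is judged then, once.
The state is a dict: "t": time; "q": joint angles; "dq": joint speeds; "joint_torque": joint torques, N m; "tool_pos": TCP position; "orientation": TCP orientation; "force": force on the tool from outside, world axes, zero at the start; "wrist_torque": the same for the moment, N m; "opening": finger opening in m; "gripper_force": force on a finger pad.
Only numpy, scipy, OpenCV 4.12 (cv2) and the standard library are available. Lean on these libraries where they do the work, as an engineer would, in place of code of your own. Each camera call takes 0.05 s, during which the arm holds its last target. There are 200 camera calls.

## Working session

There is one attempt and no reset: what is moved stays moved. The work goes in short steps, Python scripts to look and compute and a tool call to move; the robot and the scene stay as the last step left them, time stands still between calls to the robot, and variables do not carry over. Pictures are saved under pics/ and viewed, at most 14 in all, crops included, and the job is handed in when it is done.

Besides the shell and the picture viewer there is one more tool, called after "Call:" by a JSON object that holds its "op" and its "data". apply_moves: Moves the arm, as the interface text tells. Its arguments: {"type":"object","properties":{"series":{"type":"array"},"claw":{"type":"number"},"newtons":{"type":"number"}},"required":["series"]}

```bash
mkdir -p pics; ls
python3 - <<'E'
from plant import robot
import cv2,numpy as np
for n in("scene","top"):
    p,d=robot.read_camera(n); cv2.imwrite(f"pics/{n}0.png",p); np.savez(f"{n}0.npz",p=p,d=d)
    c=robot.calibration(n); print(n,c)
s=robot.read_state(); print(s)
E
```

```text
pics
scene {'fx': 496.16956839667915, 'fy': 496.16956839667915, 'cx': 285.57348313351406, 'cy': 206.91872806619892, 'extrinsics': array([[ 0.89197708,  0.45185322, -0.01433693, -0.47247426],
       [ 0.34797491, -0.70647129, -0.61628871, -0.14702273],
       [-0.28860067,  0.54472651, -0.78738979,  1.23279158],
       [ 0.        ,  0.        ,  0.        ,  1.        ]])}
top {'fx': 400.31047501635226, 'fy': 400.31047501635226, 'cx': 273.8505029714106, 'cy': 202.35947227631317, 'extrinsics': array([[-0.00421892, -0.99998942,  0.00183092, -0.01806944],
       [-0.99325571,  0.00397835, -0.11587612,  0.54937591],
       [ 0.11586761, -0.00230744, -0.99326199,  0.64169928],
       [ 0.        ,  0.        ,  0.        ,  1.        ]])}
{'t': 0.1, 'q': array([ 1.01561321e+00,  1.31127584e-01,  1.48916782e+00, -1.02727591e-05,
        1.52297559e+00, -8.54055799e-02]), 'dq': array([ 0.00088395,  0.00101696, -0.00229608, -0.00088292,  0.00186382,
        0.00048952]), 'joint_torque': array([ 1.54954923e-03, -5.61338782e+01, -4.93096447e+01,  7.70160207e-02,
        2.92205682e-02, -1.35575142e-04]), 'tool_pos': array([0.27149326, 0.53484093, 0.40376843]), 'orientation': array([-7.31036261e-01, -3.05482003e+00,  2.50691042e-03]), 'force': array([-0.08805205,  0.01094854,  0.17142445]), 'wrist_torque': array([0.00872766, 0.02152303, 0.0186033 ]), 'gripper_force': 0.0, 'opening': 0.09297318051539308}
```

View pics/scene0.png

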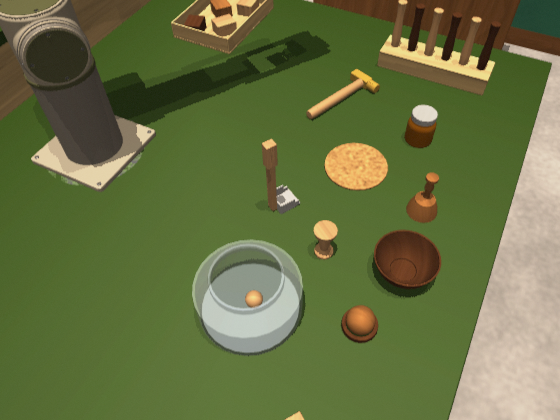

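View pics/top0.png

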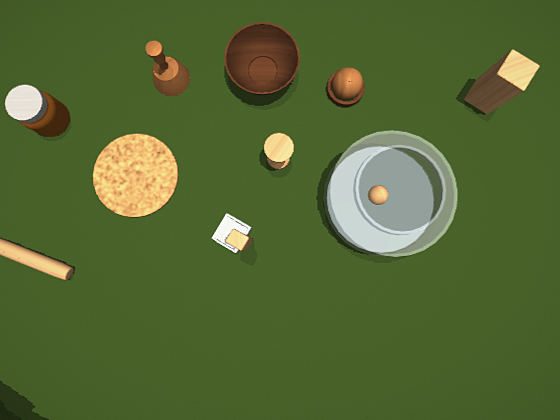

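The scene view shows the scoop at (272,180), the jar at (248,295) with the ball at (254,298), and the mat at (356,166). In the top view the scoop is at (232,236), the handle top at (237,240), the jar at about (393,193), the ball at (378,195) and the mat at (136,175).

```bash
cat > h.py <<'E'
from plant import robot
import cv2,numpy as np
from scipy.spatial.transform import Rotation as R
def ray(c,u,v,z):
    E=c["extrinsics"];Rm=E[:3,:3];t=E[:3,3];o=-Rm.T@t
    d=Rm.T@np.array([(u-c["cx"])/c["fx"],(v-c["cy"])/c["fy"],1.]);return o+d*(z-o[2])/d[2]
def proj(c,P):
    P=np.atleast_2d(P);E=c["extrinsics"];X=P@E[:3,:3].T+E[:3,3]
    return np.c_[X[:,0]/X[:,2]*c["fx"]+c["cx"],X[:,1]/X[:,2]*c["fy"]+c["cy"]]
def cloud(c,d):
    v,u=np.mgrid[:d.shape[0],:d.shape[1]];X=np.stack([(u-c["cx"])/c["fx"]*d,(v-c["cy"])/c["fy"]*d,d],-1)-c["extrinsics"][:3,3]
    return X@c["extrinsics"][:3,:3]
E
python3 - <<'E'
from h import *
c=robot.calibration("top");z=np.load("top0.npz");p,d=z["p"],z["d"]
W=cloud(c,d)
def box(u0,u1,v0,v1,zl,zh):
    w=W[v0:v1,u0:u1].reshape(-1,3);return w[(w[:,2]>zl)&(w[:,2]<zh)]
m=box(80,190,120,230,.004,.012);print("mat",len(m),(m.max(0)+m.min(0))/2,m.max(0)-m.min(0),m.mean(0))
print("mat px",ray(c,136,175,.006))
h=box(205,265,205,265,.185,.215);print("handle",len(h),h.mean(0),h.min(0),h.max(0))
b=box(205,265,205,265,.002,.035);print("bowl",len(b));print(cv2.minAreaRect(b[:,:2].astype(np.float32)))
print(cv2.minAreaRect(h[:,:2].astype(np.float32)))
j=box(310,470,115,270,.09,.14);print("jar",len(j),j.min(0) if len(j) else 0,j.max(0) if len(j) else 0)
b=box(360,395,180,210,.01,.045);print("ball",len(b),b.mean(0) if len(b) else 0, ray(c,378,195,.022), "mouth",ray(c,400,190,.12),ray(c,355,190,.12),ray(c,444,190,.12))
cs=robot.calibration("scene");print("scene ball",ray(cs,254,298,.022))
print("zgrid", np.round(W[150:240:15,330:460:15,2],3))
cv2.imwrite("pics/c1.png",cv2.resize(np.hstack([p[205:265,200:270],np.vstack([p[205:265,200:270]])*0+np.load("scene0.npz")["p"][160:220,245:315]]),None,fx=5.5,fy=5.5,interpolation=cv2.INTER_CUBIC))
E
```

```text
mat 3908 [0.60282167 0.22439652 0.0065386 ] [0.14714298 0.14853349 0.00507571] [0.60287658 0.22452585 0.00524551]
mat px [0.60180395 0.22216309 0.006     ]
handle 316 [0.48346148 0.0265399  0.19914762] [0.47024229 0.01266379 0.18501877] [0.49651737 0.0413886  0.20206095]
bowl 492
((0.49618634581565857, 0.05062352120876312), (0.06619258224964142, 0.09093654155731201), 53.48064422607422)
((0.48370853066444397, 0.026946086436510086), (0.02381315641105175, 0.02003762125968933), 59.113521575927734)
jar 5296 [ 0.46756252 -0.296884    0.09000195] [ 0.64974325 -0.1145621   0.12138174]
ball 312 [ 0.5616102  -0.19517329  0.03174081] [ 0.56243119 -0.19874503  0.022     ] mouth [ 0.5565453  -0.20532795  0.12      ] [ 0.55680611 -0.13926478  0.12      ] [ 0.55629018 -0.26994965  0.12      ]
scene ball [ 0.56201111 -0.19636693  0.022     ]
zgrid [[-0.002  0.082  0.095  0.102  0.004  0.106  0.119  0.088 -0.001]
 [-0.001  0.092  0.105  0.005  0.005  0.003  0.005  0.118  0.   ]
 [ 0.081  0.097  0.004  0.005  0.005  0.004  0.003  0.026  0.09 ]
 [ 0.084  0.096  0.003  0.035  0.001  0.004  0.005  0.01   0.092]
 [ 0.064  0.094  0.113  0.003  0.002  0.003  0.002  0.106  0.09 ]
 [-0.003  0.088  0.097  0.118  0.004  0.003  0.004  0.097 -0.003]]
```

View pics/c1.png

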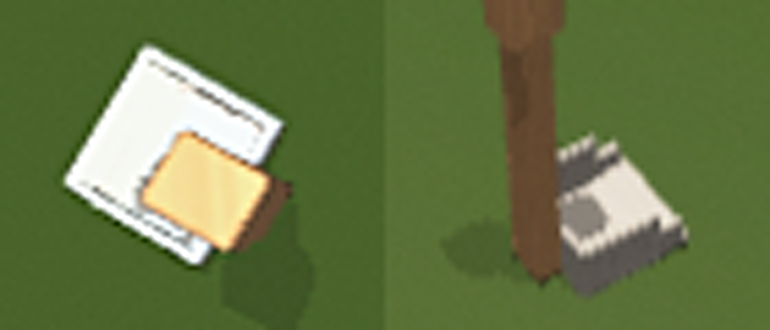

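The handle top is at (0.4835, 0.027, 0.200) with its nose heading about 59°. The jar is at (0.5585, −0.2055), the ball at (0.562, −0.1975) and the mat at (0.603, 0.2244). All heights and sizes agree with the given values. I'll turn the wrist first so that tool x lies along the nose.

Call:
{"op": "apply_moves", "data": {"series": [[[0,0,-4],[0,0,0.06]],[[0,0,-4],[0,0,0.12]],[[0,0,-4],[0,0,0.12]],[[0,0,-4],[0,0,0.12]],[[0,0,-4],[0,0,0.12]],[[0,0,0],[0,0,0.12]],[[0,0,0],[0,0,0.12]],[[0,0,0],[0,0,0.12]],[[0,0,0],[0,0,0.12]],[[0,0,0],[0,0,0.12]],[[0,0,0],[0,0,0.12]],[[0,0,0],[0,0,0.12]]], "claw": 1}}

```text
t: 1.1
tool_pos: [0.2715, 0.5349, 0.4241]
orientation: [2.514, 1.883, -0.002]
force: [-0.4, 0.3, 0.5]
opening: 0.0929
gripper_force: 0.0
```

Call:
{"op": "apply_moves", "data": {"series": [[[0,0,0],[0,0,0.12]],[[0,0,0],[0,0,0.12]],[[0,0,0],[0,0,0.02]],[[0,0,0],[0,0,0]]]}}

```text
t: 1.43
tool_pos: [0.2716, 0.5349, 0.4243]
orientation: [2.731, 1.552, -0.001]
force: [-0.8, -0.2, -0.7]
opening: 0.0933
gripper_force: 0.0
```

```bash
cat >> h.py <<'E'
def go(target,s=None):
    "tool-frame mm to bring TCP to target"
    s=s or robot.read_state();Rt=R.from_rotvec(s["orientation"]);M=Rt.as_matrix()
    print("t",round(s["t"],2),"pos",s["tool_pos"].round(4),"xhead",np.degrees(np.arctan2(M[1,0],M[0,0])).round(2),"z",M[:,2].round(3),"F",s["force"].round(2),"q",s["q"].round(2))
    print("shift mm",(M.T@(np.array(target)-s["tool_pos"])*1000).round(1))
E
python3 -c "
from h import *
go([.4835,.0268,.42])"
```

```text
t 1.43 pos [0.2716 0.5349 0.4243] xhead 59.22 z [-0.    -0.001 -1.   ] F [-0.76 -0.21 -0.68] q [ 1.02  0.12  1.46 -0.    1.56  1.55]
shift mm [-328.1  442.1    4.6]
```

Call:
{"op": "apply_moves", "data": {"series": [[[-8,11,0],[0,0,0]],[[-16,22,0],[0,0,0]],[[-21,28,0],[0,0,0]],[[-21,28,0],[0,0,0]],[[-21,28,0],[0,0,0]],[[-21,28,0],[0,0,0]],[[-21,28,0],[0,0,0]],[[-21,28,0],[0,0,0]],[[-21,28,0],[0,0,0]],[[-21,28,0],[0,0,0]],[[-21,28,0],[0,0,0]],[[-21,28,0],[0,0,0]]]}}

```text
t: 2.43
tool_pos: [0.4203, 0.1719, 0.4248]
orientation: [2.729, 1.556, 0.001]
force: [0.5, 0.2, 0.8]
opening: 0.093
gripper_force: 0.0
```

Call:
{"op": "apply_moves", "data": {"series": [[[-21,28,0],[0,0,0]],[[-21,28,0],[0,0,0]],[[-21,29,0],[0,0,0]],[[-16,24,0],[0,0,0]],[[-10,12,0],[0,0,0]],[[-5,8,0],[0,0,0]],[[0,0,0],[0,0,0]],[[0,0,0],[0,0,0]]]}}

```text
t: 3.1
tool_pos: [0.4825, 0.0269, 0.4246]
orientation: [-2.731, -1.551, 0.0]
force: [-0.8, -0.0, -0.0]
opening: 0.0927
gripper_force: 0.0
```

```bash
python3 -c "
from h import *
go([.4835,.0268,.42])
p,d=robot.read_camera('wrist');c=robot.calibration('wrist');cv2.imwrite('pics/w1.png',p)
W=cloud(c,d).reshape(-1,3);h=W[(abs(W[:,2]-.2)<.006)&(np.hypot(W[:,0]-.4835,W[:,1]-.027)<.035)]
print(len(h),h.mean(0),cv2.minAreaRect(h[:,:2].astype(np.float32)))
"
```

```text
t 3.1 pos [0.4825 0.0269 0.4246] xhead 59.18 z [-0.001  0.    -1.   ] F [-0.76 -0.02 -0.03] q [-0.05 -0.2   1.77  0.    1.57  0.49]
shift mm [0.4 0.9 4.6]
1390 [0.48237134 0.02906208 0.19958185] ((0.48178181052207947, 0.028291329741477966), (0.024393193423748016, 0.019831018522381783), 59.74850845336914)
```

The wrist view puts the handle top within 2 mm of the first estimate (no picture viewed), with the heading at 59–60°. I'll go down and grip.

Call:
{"op": "apply_moves", "data": {"series": [[[1,0,8],[0,0,0]],[[0,0,12],[0,0,0]],[[0,0,14],[0,0,0]],[[0,0,14],[0,0,0]],[[0,0,14],[0,0,0]],[[0,0,10],[0,0,0]],[[0,0,5],[0,0,0]],[[0,0,0],[0,0,0]]]}}

```text
t: 3.82
tool_pos: [0.4824, 0.028, 0.3458]
orientation: [-2.731, -1.55, 0.004]
force: [-0.7, -0.1, -0.0]
opening: 0.0928
gripper_force: 0.0
```

Call:
{"op": "apply_moves", "data": {"series": [[[0,0,0],[0,0,0]],[[0,0,0],[0,0,0]],[[0,0,0],[0,0,0]],[[0,0,0],[0,0,0]],[[0,0,0],[0,0,0]],[[0,0,0],[0,0,0]],[[0,0,0],[0,0,0]],[[0,0,0],[0,0,0]]], "claw": 0, "newtons": 45}}

```text
t: 4.48
tool_pos: [0.4831, 0.0275, 0.3478]
orientation: [2.733, 1.55, 0.0]
force: [0.9, 0.2, -0.1]
opening: 0.0443
gripper_force: 0.0
```

Call:
{"op": "apply_moves", "data": {"series": [[[0,0,0],[0,0,0]],[[0,0,0],[0,0,0]],[[0,0,0],[0,0,0]],[[0,0,0],[0,0,0]],[[0,0,0],[0,0,0]],[[0,0,0],[0,0,0]],[[0,0,0],[0,0,0]],[[0,0,0],[0,0,0]]]}}

```text
t: 5.15
tool_pos: [0.4831, 0.0275, 0.3477]
orientation: [2.733, 1.55, -0.0]
force: [0.7, -0.4, -0.2]
opening: 0.0202
gripper_force: 45.0
```

Call:
{"op": "apply_moves", "data": {"series": [[[0,0,-2],[0,0,0]],[[0,0,-6],[0,0,0]],[[0,0,-10],[0,0,0]],[[0,0,-16],[0,0,0]],[[0,0,-20],[0,0,0]],[[0,0,-20],[0,0,0]],[[0,0,-20],[0,0,0]],[[0,0,-20],[0,0,0]],[[0,0,-20],[0,0,0]],[[0,0,-16],[0,0,0]],[[0,0,-10],[0,0,0]],[[0,0,-4],[0,0,0]]]}}

```text
t: 6.15
tool_pos: [0.4831, 0.0275, 0.5145]
orientation: [2.731, 1.549, 0.005]
force: [0.3, -1.1, -1.1]
opening: 0.0197
gripper_force: 45.0
```

```bash
cat > geo.py <<'E'
from h import *
# s (along nose heading, from jar axis), z of scoop pts in jar plane, for tilt th, nose point at (sn,zn above bench)
def sec(th,sn,zn):
    th=np.radians(th)
    pts={"nose":(-48,5),"orig":(0,0),"bend":(-28,0),"backtop":(3,28),"hb":(15,0),"hf105":(3,105),"hf125":(3,125),"hb105":(15,105),"hb125":(15,125),"grip":(9,180)}
    rot=lambda x,z:(-x*np.cos(th)+z*np.sin(th), x*np.sin(th)+z*np.cos(th))
    n=rot(-48,5);return {k:(round(rot(*p)[0]-n[0]+sn),round(rot(*p)[1]-n[1]+zn)) for k,p in pts.items()}
if __name__=="__main__":
    for a in [(20,15,125),(20,10,60),(20,0,42),(20,-16,24),(20,-20,7),(18,60,7),(16,78,7),(12,86,7.5),(0,86,11),(0,35,11)]: print(a,sec(*a))
    s=robot.read_state();print(s["opening"],s["gripper_force"]);go([.5585,-.2055,.5])
    c=robot.calibration("top")
    p,d=robot.read_camera("top");b=cloud(c,d)[185:205,368:390].reshape(-1,3);b=b[(b[:,2]>.015)&(b[:,2]<.045)];print("ball",b.mean(0))
    p,d=robot.read_camera("scene");cv2.imwrite("pics/s1.png",p)
E
python3 geo.py
```

```text
(20, 15, 125) {'nose': (15, 125), 'orig': (-32, 137), 'bend': (-6, 127), 'backtop': (-25, 164), 'hb': (-46, 142), 'hf105': (1, 236), 'hf125': (8, 255), 'hb105': (-10, 241), 'hb125': (-3, 259), 'grip': (21, 309)}
(20, 10, 60) {'nose': (10, 60), 'orig': (-37, 72), 'bend': (-11, 62), 'backtop': (-30, 99), 'hb': (-51, 77), 'hf105': (-4, 171), 'hf125': (3, 190), 'hb105': (-15, 176), 'hb125': (-8, 194), 'grip': (16, 244)}
(20, 0, 42) {'nose': (0, 42), 'orig': (-47, 54), 'bend': (-21, 44), 'backtop': (-40, 81), 'hb': (-61, 59), 'hf105': (-14, 153), 'hf125': (-7, 172), 'hb105': (-25, 158), 'hb125': (-18, 176), 'grip': (6, 226)}
(20, -16, 24) {'nose': (-16, 24), 'orig': (-63, 36), 'bend': (-37, 26), 'backtop': (-56, 63), 'hb': (-77, 41), 'hf105': (-30, 135), 'hf125': (-23, 154), 'hb105': (-41, 140), 'hb125': (-34, 158), 'grip': (-10, 208)}
(20, -20, 7) {'nose': (-20, 7), 'orig': (-67, 19), 'bend': (-41, 9), 'backtop': (-60, 46), 'hb': (-81, 24), 'hf105': (-34, 118), 'hf125': (-27, 137), 'hb105': (-45, 123), 'hb125': (-38, 141), 'grip': (-14, 191)}
(18, 60, 7) {'nose': (60, 7), 'orig': (13, 17
[... 515 characters left out ...]
118), 'hb125': (49, 138), 'grip': (67, 191)}
(0, 86, 11) {'nose': (86, 11), 'orig': (38, 6), 'bend': (66, 6), 'backtop': (35, 34), 'hb': (23, 6), 'hf105': (35, 111), 'hf125': (35, 131), 'hb105': (23, 111), 'hb125': (23, 131), 'grip': (29, 186)}
(0, 35, 11) {'nose': (35, 11), 'orig': (-13, 6), 'bend': (15, 6), 'backtop': (-16, 34), 'hb': (-28, 6), 'hf105': (-16, 111), 'hf125': (-16, 131), 'hb105': (-28, 111), 'hb125': (-28, 131), 'grip': (-22, 186)}
0.019671982475199294 44.984201565384865
t 6.15 pos [0.4831 0.0275 0.5145] xhead 59.12 z [ 0.004 -0.    -1.   ] F [ 0.26 -1.13 -1.1 ] q [-0.05 -0.21  1.62  0.    1.73  0.49]
shift mm [-161.3  184.2   14.8]
ball [ 0.56169327 -0.19518863  0.0316827 ]
```

```bash
cat > plan.py <<'E'
from h import *
J=np.array([.5585,-.2055]);A=np.radians(59.2);u=np.array([np.cos(A),np.sin(A),0]);l=np.array([-np.sin(A),np.cos(A),0]);zz=np.array([0,0,1.])
def pose(th,sn,zn,lat=0):
    B=R.from_rotvec(l*np.radians(th)); n=np.array([*J,0])+u*sn*1e-3-l*lat*1e-3+zz*zn*1e-3
    X=B.apply(-u);Z=B.apply(zz)
    tcp=n+ (X*(9+48)+Z*(347-5))*1e-3
    M=np.c_[B.apply(u),-l,-Z];return tcp,R.from_matrix(M)
def where(s=None):
    s=s or robot.read_state();Q=R.from_rotvec(s["orientation"]);M=Q.as_matrix();th=np.degrees(np.arctan2(-M[:,2]@u,-M[2,2]))
    n=s["tool_pos"]+M@np.array([57,0,342])*1e-3;d=n-np.array([*J,0])
    print("t",round(s["t"],2),"th",th.round(2),"sn",(d@u*1e3).round(1),"lat",(-d@l*1e3).round(1),"zn",(d[2]*1e3).round(1),"F_u/lat/z",(s["force"]@u).round(1),(-s["force"]@l).round(1),s["force"][2].round(1),"grip",round(s["gripper_force"],1))
    return s["tool_pos"],Q
def steps(wps,start=None):
    p,Q=start or where()
    for a in wps:
        p2,Q2=pose(*a);print(a,"shift",(Q.inv().apply(p2-p)*1e3).round(1),"turn",(Q.inv()*Q2).as_rotvec().round(3));p,Q=p2,Q2
E
python3 -c "
from plan import *
steps([(0,15,170),(20,15,150),(20,15,128),(20,10,60),(20,0,42),(20,-16,24),(20,-20,12)])"
```

```text
t 6.25 th -0.04 sn 218.8 lat -183.6 zn 170.5 F_u/lat/z -0.1 0.5 -2.6 grip 45.0
(0, 15, 170) shift [-203.3  184.3    0.6] turn [ 0.001 -0.001 -0.001]
(20, 15, 150) shift [120.4  -0.   21.1] turn [ 0.    -0.349 -0.   ]
(20, 15, 128) shift [ 7.5  0.  20.7] turn [0. 0. 0.]
(20, 10, 60) shift [18.6  0.  65.6] turn [0. 0. 0.]
(20, 0, 42) shift [-3.2 -0.  20.3] turn [0. 0. 0.]
(20, -16, 24) shift [-8.9  0.  22.4] turn [0. 0. 0.]
(20, -20, 12) shift [ 0.3 -0.  12.6] turn [0. 0. 0.]
```

View pics/s1.png

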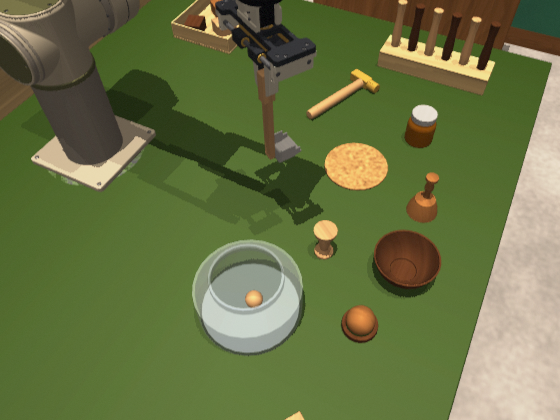

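The scoop is held upright at (270,120), and the jar and ball are unchanged. I'll carry it over the jar and tip it 20° nose-down.

Call:
{"op": "apply_moves", "data": {"series": [[[-5,4,0],[0,0,0]],[[-13,12,0],[0,0,0]],[[-21,19,0],[0,0,0]],[[-24,22,0],[0,0,0]],[[-25,23,0],[0,0,0]],[[-25,23,0],[0,0,0]],[[-25,23,0],[0,0,0]],[[-24,22,0],[0,0,0]],[[-20,18,0],[0,0,0]],[[-13,11,0],[0,0,0]],[[-6,5,0],[0,0,0]],[[-2,2,0],[0,0,0]]]}}

```text
t: 7.25
tool_pos: [0.5365, -0.2427, 0.5099]
orientation: [-2.732, -1.546, 0.003]
force: [1.4, 0.4, -1.7]
opening: 0.0199
gripper_force: 45.0
```

Call:
{"op": "apply_moves", "data": {"series": [[[8,0,0],[0,-0.025,0]],[[16,0,1],[0,-0.05,0]],[[19,0,2],[0,-0.055,0]],[[19,0,3],[0,-0.055,0]],[[19,0,4],[0,-0.055,0]],[[19,0,5],[0,-0.055,0]],[[14,0,4],[0,-0.039,0]],[[6,0,2],[0,-0.015,0]],[[0,0,0],[0,0,0]],[[0,0,0],[0,0,0]]]}}

```text
t: 8.08
tool_pos: [0.5951, -0.143, 0.4727]
orientation: [2.554, 1.451, -0.45]
force: [-0.7, -0.4, -1.4]
opening: 0.0198
gripper_force: 45.0
```

```bash
python3 -c "
from plan import *
p,d=robot.read_camera('top');c=robot.calibration('top');s=robot.read_state()
n=np.array([s['tool_pos']+R.from_rotvec(s['orientation']).apply([57,0,342])*1e-3]);print('nose px',proj(c,n))
q=robot.read_camera('scene')[0];print('scene nose px',proj(robot.calibration('scene'),n))
cv2.imwrite('pics/j1.png',np.hstack([cv2.resize(p[110:280,300:480],None,fx=2.2,fy=2.2),cv2.resize(q[180:350,170:350],None,fx=2.2,fy=2.2)]))
steps([(20,15,128),(20,10,60),(20,0,42),(20,-16,24),(20,-20,12)])"
```

```text
nose px [[397.35198757 184.55326104]]
scene nose px [[249.79299557 268.73027497]]
t 8.18 th 19.93 sn 8.3 lat 0.0 zn 132.9 F_u/lat/z -1.2 0.2 -1.1 grip 45.0
(20, 15, 128) shift [8.4 0.2 2.3] turn [ 0.    -0.001 -0.002]
(20, 10, 60) shift [18.6  0.  65.6] turn [0. 0. 0.]
(20, 0, 42) shift [-3.2 -0.  20.3] turn [0. 0. 0.]
(20, -16, 24) shift [-8.9  0.  22.4] turn [0. 0. 0.]
(20, -20, 12) shift [ 0.3 -0.  12.6] turn [0. 0. 0.]
```

View pics/j1.png

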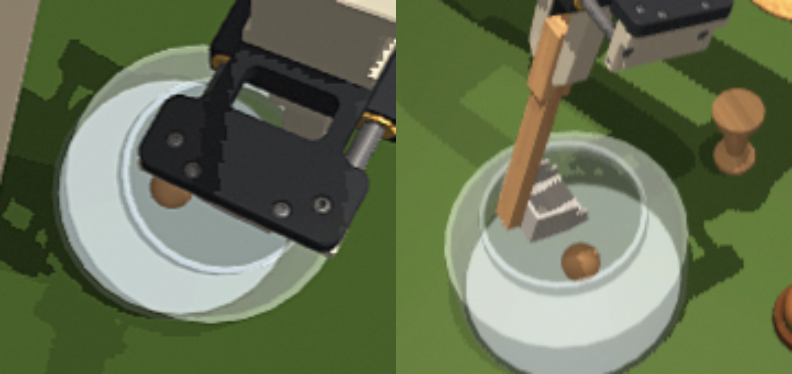

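The tilted scoop is over the mouth. Its nose is at about (567,190) in the right crop, against a predicted (572,195), so the grasp model holds. The ball lies ahead of it, free. I'll lower it past the neck, then slide back behind the ball.

Call:
{"op": "apply_moves", "data": {"series": [[[5,0,2],[0,0,0]],[[6,0,6],[0,0,0]],[[4,0,11],[0,0,0]],[[4,0,13],[0,0,0]],[[4,0,13],[0,0,0]],[[4,0,13],[0,0,0]],[[0,0,10],[0,0,0]],[[-1,0,9],[0,0,0]],[[-2,0,8],[0,0,0]],[[-1,0,4],[0,0,0]],[[0,0,0],[0,0,0]]]}}

```text
t: 9.1
tool_pos: [0.5901, -0.1518, 0.3805]
orientation: [2.555, 1.448, -0.452]
force: [0.4, -0.4, -0.9]
opening: 0.0196
gripper_force: 45.0
```

```bash
python3 -c "
from plan import *
steps([(20,0,42),(20,-16,24),(20,-20,12)])"
```

```text
t 9.1 th 20.03 sn -1.3 lat -0.8 zn 39.7 F_u/lat/z -0.2 0.6 -0.9 grip 45.0
(20, 0, 42) shift [ 0.2  0.3 -2.6] turn [-0.002  0.    -0.002]
(20, -16, 24) shift [-8.9  0.  22.4] turn [0. 0. 0.]
(20, -20, 12) shift [ 0.3 -0.  12.6] turn [0. 0. 0.]
```

Call:
{"op": "apply_moves", "data": {"series": [[[-4,0,1.5],[0,0,0]],[[-6,0,2],[0,0,0]],[[-5,0,4],[0,0,0]],[[-1.5,0,7],[0,0,0]],[[2.5,0,7],[0,0,0]],[[2.5,0,6],[0,0,0]],[[1.5,0,3],[0,0,0]],[[0.7,0,2],[0,0,0]],[[0,0,0],[0,0,0]],[[0,0,0],[0,0,0]]]}}

```text
t: 9.93
tool_pos: [0.5805, -0.1681, 0.3539]
orientation: [2.554, 1.449, -0.451]
force: [-0.4, -0.1, -1.3]
opening: 0.0201
gripper_force: 45.0
```

```bash
python3 -c "
from plan import *
steps([(20,-20,9)])
p,d=robot.read_camera('scene');cv2.imwrite('pics/s2.png',cv2.resize(p[200:360,170:330],None,fx=3,fy=3))"
```

```text
t 9.93 th 20.01 sn -20.1 lat -0.5 zn 13.0 F_u/lat/z -0.3 -0.3 -1.3 grip 45.0
(20, -20, 9) shift [1.4 0.3 3.8] turn [-0.001  0.    -0.001]
```

View pics/s2.png

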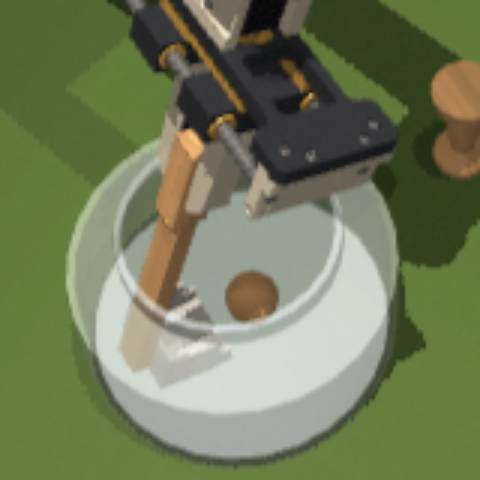

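The scoop is in the jar behind the ball: nose at about (225,352) and ball at (252,297) in the crop, untouched. I'll lower to the floor gently, watching the force.

Call:
{"op": "apply_moves", "data": {"series": [[[0.5,0,1.4],[0,0,0]],[[0.5,0,1.4],[0,0,0]],[[0.5,0,1.4],[0,0,0]],[[0.3,0,0.9],[0,0,0]],[[0.3,0,0.9],[0,0,0]],[[0,0,0],[0,0,0]],[[0,0,0],[0,0,0]]]}}

```text
t: 10.57
tool_pos: [0.5804, -0.1683, 0.3476]
orientation: [2.554, 1.448, -0.45]
force: [-0.4, -0.2, -1.3]
opening: 0.0198
gripper_force: 45.0
```

```bash
python3 -c "
from plan import *
where()"
```

```text
t 10.57 th 20.0 sn -20.2 lat -0.4 zn 6.7 F_u/lat/z -0.4 -0.3 -1.3 grip 45.0
```

Call:
{"op": "apply_moves", "data": {"series": [[[0.3,0,0.9],[0,0,0]],[[0,0,0],[0,0,0]],[[0,0,0],[0,0,0]]]}}

```text
t: 10.82
tool_pos: [0.5804, -0.1683, 0.3468]
orientation: [2.554, 1.448, -0.45]
force: [-0.0, 0.2, -1.7]
opening: 0.0198
gripper_force: 45.0
```

```bash
python3 -c "
from plan import *
where()"
```

```text
t 10.82 th 20.0 sn -20.2 lat -0.3 zn 5.9 F_u/lat/z 0.2 -0.1 -1.7 grip 45.0
```

Call:
{"op": "apply_moves", "data": {"series": [[[0.3,0,0.9],[0,0,0]],[[0,0,0],[0,0,0]],[[0,0,0],[0,0,0]]]}}

```text
t: 11.07
tool_pos: [0.5805, -0.1684, 0.3464]
orientation: [2.553, 1.448, -0.45]
force: [-0.2, 0.1, 2.5]
opening: 0.0195
gripper_force: 45.0
```

Call:
{"op": "apply_moves", "data": {"series": [[[0.3,0,0.7],[0,0,0]],[[0,0,0],[0,0,0]],[[0,0,0],[0,0,0]]]}}

```text
t: 11.32
tool_pos: [0.5805, -0.1684, 0.3463]
orientation: [2.553, 1.447, -0.449]
force: [-2.0, 1.3, 7.3]
opening: 0.02
gripper_force: 45.0
```

```bash
python3 -c "
from plan import *
where()"
```

```text
t 11.32 th 20.01 sn -20.3 lat 0.2 zn 5.4 F_u/lat/z 0.1 -2.4 7.3 grip 45.0
```

Call:
{"op": "apply_moves", "data": {"series": [[[-0.4,0,-1.2],[0,0,0]],[[-0.4,0,-1.2],[0,0,0]],[[0,0,0],[0,0,0]],[[0,0,0],[0,0,0]]]}}

```text
t: 11.65
tool_pos: [0.5804, -0.1682, 0.3472]
orientation: [2.554, 1.449, -0.451]
force: [0.1, 0.5, -2.2]
opening: 0.0198
gripper_force: 45.0
```

```bash
python3 -c "
from plan import *
steps([(17,-5,6.9),(17,20,6.9),(17,60,6.9),(15,72,6.9)])"
```

```text
t 11.65 th 20.0 sn -20.2 lat -0.6 zn 6.3 F_u/lat/z 0.5 -0.1 -2.2 grip 45.0
(17, -5, 6.9) shift [-3.7  0.3 -2.3] turn [-0.001  0.052 -0.001]
(17, 20, 6.9) shift [23.9 -0.  -7.3] turn [0. 0. 0.]
(17, 60, 6.9) shift [ 38.3  -0.  -11.7] turn [0. 0. 0.]
(15, 72, 6.9) shift [-0.4  0.  -1.3] turn [0.    0.035 0.   ]
```

Call:
{"op": "apply_moves", "data": {"series": [[[-0.6,0,-0.5],[0,0.008,0]],[[-0.6,0,-0.4],[0,0.009,0]],[[-0.6,0,-0.4],[0,0.009,0]],[[-0.6,0,-0.4],[0,0.009,0]],[[-0.6,0,-0.4],[0,0.009,0]],[[-0.6,0,-0.3],[0,0.008,0]],[[0,0,0],[0,0,0]],[[0,0,0],[0,0,0]]]}}

```text
t: 12.32
tool_pos: [0.579, -0.1706, 0.3511]
orientation: [2.584, 1.465, -0.386]
force: [-0.3, -0.3, -1.4]
opening: 0.0196
gripper_force: 45.0
```

```bash
python3 -c "
from plan import *
steps([(17,55,6.9)])"
```

```text
t 12.32 th 17.01 sn -5.1 lat -0.2 zn 7.4 F_u/lat/z -0.4 -0.1 -1.4 grip 45.0
(17, 55, 6.9) shift [ 57.5   0.1 -17.1] turn [-0.     0.    -0.002]
```

Call:
{"op": "apply_moves", "data": {"series": [[[1,0,0],[0,0,0]],[[2,0,-0.4],[0,0,0]],[[2.5,0,-0.8],[0,0,0]],[[2.5,0,-0.8],[0,0,0]],[[2.5,0,-0.8],[0,0,0]],[[2.5,0,-0.8],[0,0,0]],[[2.5,0,-0.8],[0,0,0]],[[2.5,0,-0.8],[0,0,0]],[[2.5,0,-0.8],[0,0,0]],[[2.5,0,-0.8],[0,0,0]],[[2.5,0,-0.7],[0,0,0]],[[2.5,0,-0.7],[0,0,0]]]}}

```text
t: 13.32
tool_pos: [0.5942, -0.1452, 0.3507]
orientation: [2.584, 1.465, -0.387]
force: [-0.7, 0.1, -2.1]
opening: 0.0197
gripper_force: 45.0
```

Call:
{"op": "apply_moves", "data": {"series": [[[2.5,0,-0.8],[0,0,0]],[[2.5,0,-0.8],[0,0,0]],[[2.5,0,-0.8],[0,0,0]],[[2.5,0,-0.8],[0,0,0]],[[2.5,0,-0.8],[0,0,0]],[[2.5,0,-0.8],[0,0,0]],[[2.5,0,-0.7],[0,0,0]],[[2.5,0,-0.7],[0,0,0]],[[2.5,0,-0.8],[0,0,0]],[[2.5,0,-0.8],[0,0,0]],[[2.5,0,-0.8],[0,0,0]],[[2,0,-0.6],[0,0,0]]]}}

```text
t: 14.32
tool_pos: [0.6101, -0.1187, 0.3508]
orientation: [2.584, 1.465, -0.387]
force: [-0.1, -0.3, -1.0]
opening: 0.0196
gripper_force: 45.0
```

```bash
python3 -c "
from plan import *
steps([(17,55,6.9),(15,72,6.9),(12,82,7.5),(9,87,8),(3,86,11)])
p,d=robot.read_camera('scene');q=robot.read_camera('top')[0];cv2.imwrite('pics/s3.png',np.hstack([cv2.resize(p[200:360,170:330],None,fx=2.4,fy=2.4),cv2.resize(q[120:280,310:470],None,fx=2.4,fy=2.4)]))"
```

```text
t 14.32 th 17.02 sn 55.4 lat -0.3 zn 7.1 F_u/lat/z -0.3 0.1 -1.0 grip 45.0
(17, 55, 6.9) shift [-0.4  0.2  0.3] turn [-0.     0.    -0.001]
(15, 72, 6.9) shift [ 4.4  0.  -2.8] turn [0.    0.035 0.   ]
(12, 82, 7.5) shift [-8.3 -0.   0.3] turn [-0.     0.052 -0.   ]
(9, 87, 8) shift [-13.    0.    1.9] turn [0.    0.052 0.   ]
(3, 86, 11) shift [-36.9  -0.    5. ] turn [0.    0.105 0.   ]
```

View pics/s3.png

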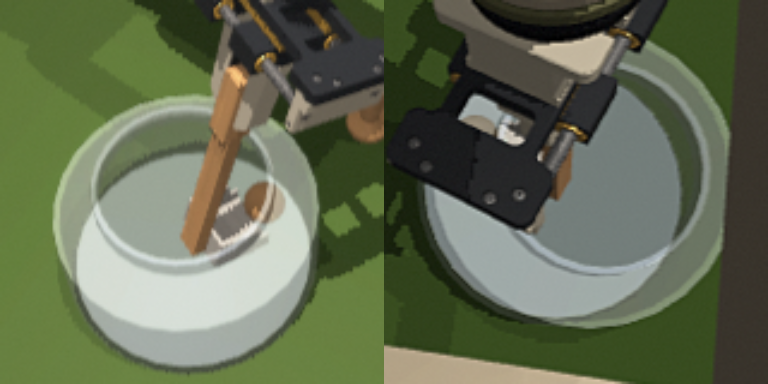

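The ball, at (263,200) in the left crop, is just ahead of the nose at (250,215), near the wall. I'll advance further while slowly righting, so that the nose goes under it.

Call:
{"op": "apply_moves", "data": {"series": [[[0.5,0,-0.3],[0,0.004,0]],[[0.5,0,-0.3],[0,0.005,0]],[[0.5,0,-0.3],[0,0.005,0]],[[0.5,0,-0.3],[0,0.004,0]],[[0.5,0,-0.3],[0,0.004,0]],[[0.5,0,-0.3],[0,0.004,0]],[[0.5,0,-0.3],[0,0.005,0]],[[0.5,0,-0.3],[0,0.004,0]],[[0,0,0],[0,0,0]],[[0,0,0],[0,0,0]]]}}

```text
t: 15.25
tool_pos: [0.6123, -0.115, 0.3521]
orientation: [2.603, 1.477, -0.343]
force: [-0.3, -0.6, -2.1]
opening: 0.02
gripper_force: 45.0
```

```bash
python3 -c "
from plan import *
steps([(12,82,7.5),(9,87,8),(3,86,11)])"
```

```text
t 15.25 th 15.01 sn 71.7 lat -0.2 zn 7.0 F_u/lat/z -0.6 0.1 -2.1 grip 45.0
(12, 82, 7.5) shift [-8.1  0.2  0.3] turn [-0.     0.053 -0.001]
(9, 87, 8) shift [-13.    0.    1.9] turn [0.    0.052 0.   ]
(3, 86, 11) shift [-36.9  -0.    5. ] turn [0.    0.105 0.   ]
```

Call:
{"op": "apply_moves", "data": {"series": [[[-1,0,0],[0,0.006,0]],[[-1,0,0],[0,0.007,0]],[[-1,0,0],[0,0.007,0]],[[-1,0,0],[0,0.007,0]],[[-1,0,0],[0,0.006,0]],[[-1,0,0.1],[0,0.007,0]],[[-1,0,0.1],[0,0.006,0]],[[-1,0,0.1],[0,0.006,0]],[[0,0,0],[0,0,0]],[[0,0,0],[0,0,0]]]}}

```text
t: 16.08
tool_pos: [0.6082, -0.1219, 0.3538]
orientation: [2.632, 1.492, -0.277]
force: [0.2, 0.3, 0.1]
opening: 0.0197
gripper_force: 45.0
```

```bash
python3 -c "
from plan import *
steps([(9,87,8),(3,86,11)])
p,d=robot.read_camera('scene');q=robot.read_camera('wrist')[0];cv2.imwrite('pics/s4.png',np.hstack([cv2.resize(p[220:320,220:320],None,fx=3.6,fy=3.6),cv2.resize(q,(480,360))]))"
```

```text
t 16.08 th 12.02 sn 81.8 lat -0.1 zn 7.4 F_u/lat/z 0.4 0.1 0.1 grip 45.0
(9, 87, 8) shift [-13.    0.1   1.8] turn [-0.     0.053 -0.002]
(3, 86, 11) shift [-36.9  -0.    5. ] turn [0.    0.105 0.   ]
```

View pics/s4.png

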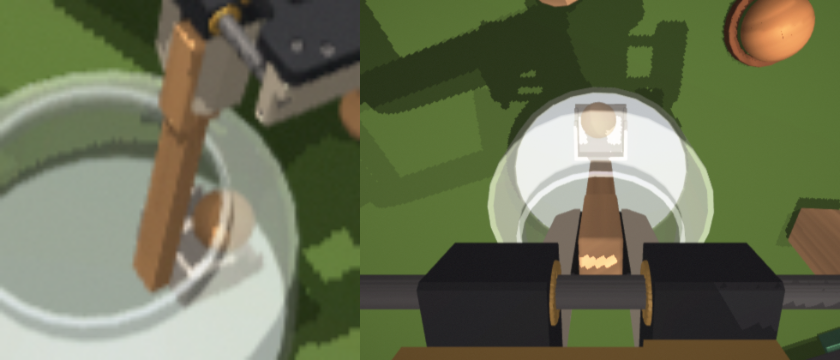

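The wrist view shows the ball at (600,118), centred and already over the nose. I'll finish the scoop and right it.

Call:
{"op": "apply_moves", "data": {"series": [[[-2,0,0.3],[0,0.008,0]],[[-2,0,0.3],[0,0.009,0]],[[-2,0,0.3],[0,0.009,0]],[[-2.5,0,0.3],[0,0.009,0]],[[-2.5,0,0.3],[0,0.009,0]],[[-2.5,0,0.3],[0,0.009,0]],[[-3,0,0.4],[0,0.008,0]],[[-4,0,0.5],[0,0.011,0]],[[-5,0,0.6],[0,0.014,0]],[[-6,0,0.8],[0,0.016,0]],[[-6,0,0.8],[0,0.016,0]],[[-6,0,0.8],[0,0.016,0]]]}}

```text
t: 17.18
tool_pos: [0.5856, -0.1597, 0.3545]
orientation: [2.699, 1.531, -0.098]
force: [1.2, 1.9, 3.2]
opening: 0.0196
gripper_force: 45.0
```

Call:
{"op": "apply_moves", "data": {"series": [[[-6,0,0.8],[0,0.016,0]],[[-4,0,0.4],[0,0.012,0]],[[-2,0,0],[0,0.006,0]],[[0,0,0],[0,0,0]],[[0,0,0],[0,0,0]]]}}

```text
t: 17.6
tool_pos: [0.5795, -0.1699, 0.3539]
orientation: [2.714, 1.539, -0.057]
force: [1.0, 0.8, 4.1]
opening: 0.0194
gripper_force: 45.0
```

```bash
python3 -c "
from plan import *
steps([(-3,80,16),(-3,28,16),(-3,28,160)])
q=robot.read_camera('wrist')[0];cv2.imwrite('pics/s5.png',q)"
```

```text
t 17.6 th 2.41 sn 83.8 lat -0.0 zn 9.8 F_u/lat/z 1.1 0.4 4.1 grip 45.0
(-3, 80, 16) shift [-36.1   0.3   0.9] turn [ 0.     0.094 -0.002]
(-3, 28, 16) shift [-51.9   0.   -2.7] turn [0. 0. 0.]
(-3, 28, 160) shift [   7.5   -0.  -143.8] turn [0. 0. 0.]
```

View pics/s5.png

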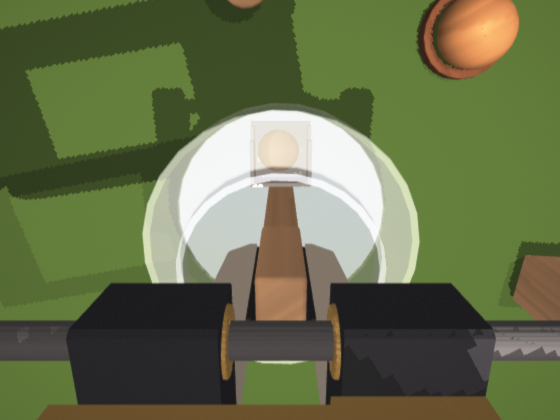

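The ball, at (278,150), is inside the scoop against the back half. I'll lift slightly, right it fully with a touch of nose-up, and draw back to the axis.

Call:
{"op": "apply_moves", "data": {"series": [[[0,0,-2],[0,0,0]],[[0,0,-3],[0,0,0]],[[-1,0,-2],[0,0.003,0]],[[-3,0,0],[0,0.009,0]],[[-5,0,0],[0,0.013,0]],[[-6,0,0],[0,0.015,0]],[[-6,0,0],[0,0.015,0]],[[-6,0,0],[0,0.015,0]],[[-5,0,0],[0,0.013,0]],[[-3,0,0],[0,0.008,0]],[[-1,0,0],[0,0.003,0]],[[0,0,0],[0,0,0]]]}}

```text
t: 18.65
tool_pos: [0.561, -0.2009, 0.3608]
orientation: [-2.71, -1.536, -0.071]
force: [0.0, -0.2, -1.1]
opening: 0.0196
gripper_force: 45.0
```

Call:
{"op": "apply_moves", "data": {"series": [[[-1,0,0],[0,0,0]],[[-3,0,-0.2],[0,0,0]],[[-5,0,-0.3],[0,0,0]],[[-6,0,-0.3],[0,0,0]],[[-7,0,-0.4],[0,0,0]],[[-7,0,-0.4],[0,0,0]],[[-7,0,-0.4],[0,0,0]],[[-6,0,-0.3],[0,0,0]],[[-5,0,-0.3],[0,0,0]],[[-3,0,-0.2],[0,0,0]],[[-1,0,0],[0,0,0]],[[0,0,0],[0,0,0]]]}}

```text
t: 19.65
tool_pos: [0.5349, -0.2445, 0.3609]
orientation: [-2.71, -1.536, -0.071]
force: [0.5, -0.2, -1.7]
opening: 0.0197
gripper_force: 45.0
```

```bash
python3 -c "
from plan import *
steps([(-3,28,18),(-3,28,170)])"
```

```text
t 19.65 th -2.98 sn 29.1 lat -0.2 zn 22.4 F_u/lat/z 0.1 0.5 -1.7 grip 45.0
(-3, 28, 18) shift [-1.5  0.4  4.3] turn [ 0.     0.    -0.002]
(-3, 28, 170) shift [   8.    -0.  -151.8] turn [0. 0. 0.]
```

Now lift straight out, to about 170 mm nose height.

Call:
{"op": "apply_moves", "data": {"series": [[[0,0,-2],[0,0,0]],[[0.3,0,-5],[0,0,0]],[[0.5,0,-8],[0,0,0]],[[0.5,0,-11],[0,0,0]],[[0.6,0,-12],[0,0,0]],[[0.6,0,-12],[0,0,0]],[[0.6,0,-12],[0,0,0]],[[0.6,0,-12],[0,0,0]],[[0.6,0,-12],[0,0,0]],[[0.6,0,-12],[0,0,0]],[[0.6,0,-12],[0,0,0]],[[0.6,0,-12],[0,0,0]]]}}

```text
t: 20.65
tool_pos: [0.5348, -0.2445, 0.4843]
orientation: [-2.71, -1.537, -0.07]
force: [0.4, -0.2, -1.5]
opening: 0.0198
gripper_force: 45.0
```

Call:
{"op": "apply_moves", "data": {"series": [[[0.5,0,-11],[0,0,0]],[[0.4,0,-8],[0,0,0]],[[0.3,0,-5],[0,0,0]],[[0,0,-2],[0,0,0]],[[0,0,0],[0,0,0]]]}}

```text
t: 21.07
tool_pos: [0.5348, -0.2446, 0.5094]
orientation: [-2.71, -1.537, -0.071]
force: [-0.0, -0.6, -1.2]
opening: 0.0198
gripper_force: 45.0
```

```bash
python3 -c "
from plan import *
where()
s=robot.read_state();q,d=robot.read_camera('wrist');cv2.imwrite('pics/s6.png',q)
M=np.array([.6028,.2244]);o=M-u[:2]*.012  # origin goes 12 mm behind mat centre
for th,z in((-3,.17),(-3,.03),(0,.03)):
    B=R.from_rotvec(l*np.radians(th));tcp=np.array([*o,z])+(B.apply(-u)*9+B.apply(zz)*347)*1e-3;print(th,z,tcp.round(4));go(tcp,s)
"
```

```text
t 21.07 th -2.98 sn 29.0 lat -0.1 zn 170.8 F_u/lat/z -0.5 0.3 -1.2 grip 45.0
-3 0.17 [0.5828 0.1908 0.5161]
t 21.07 pos [ 0.5348 -0.2446  0.5094] xhead 59.12 z [ 0.027  0.044 -0.999] F [-0.04 -0.57 -1.25] q [-0.53  0.08  1.36  0.05  1.71  0.01]
shift mm [ 398.1 -182.3   14. ]
-3 0.03 [0.5828 0.1908 0.3761]
t 21.07 pos [ 0.5348 -0.2446  0.5094] xhead 59.12 z [ 0.027  0.044 -0.999] F [-0.04 -0.57 -1.25] q [-0.53  0.08  1.36  0.05  1.71  0.01]
shift mm [ 390.8 -182.4  153.8]
0 0.03 [0.592  0.2064 0.377 ]
t 21.07 pos [ 0.5348 -0.2446  0.5094] xhead 59.12 z [ 0.027  0.044 -0.999] F [-0.04 -0.57 -1.25] q [-0.53  0.08  1.36  0.05  1.71  0.01]
shift mm [ 409.  -182.4  153.8]
```

View pics/s6.png

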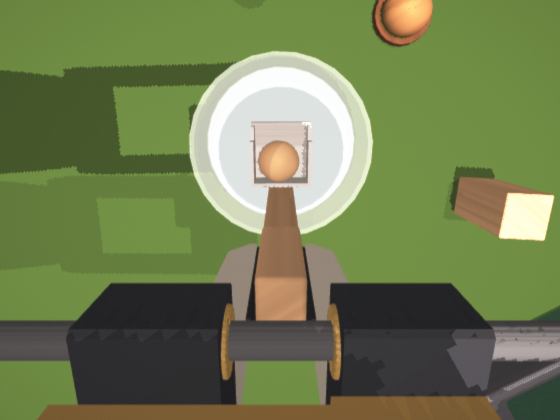

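The ball, at (278,160), sits in the scoop against the back wall and the scoop is clear of the jar. I'll carry it smoothly to the mat.

Call:
{"op": "apply_moves", "data": {"series": [[[2,-1,0],[0,0,0]],[[4,-2,0],[0,0,0]],[[6,-3,0.2],[0,0,0]],[[8,-4,0.3],[0,0,0]],[[10,-4.5,0.4],[0,0,0]],[[12,-5.5,0.5],[0,0,0]],[[14,-6.4,0.5],[0,0,0]],[[14,-6.4,0.5],[0,0,0]],[[14,-6.4,0.5],[0,0,0]],[[14,-6.4,0.5],[0,0,0]],[[14,-6.4,0.5],[0,0,0]],[[14,-6.4,0.5],[0,0,0]]]}}

```text
t: 22.12
tool_pos: [0.5493, -0.1044, 0.5114]
orientation: [-2.709, -1.538, -0.071]
force: [1.2, -0.4, -1.5]
opening: 0.0196
gripper_force: 45.0
```

Call:
{"op": "apply_moves", "data": {"series": [[[14,-6.4,0.5],[0,0,0]],[[14,-6.4,0.5],[0,0,0]],[[14,-6.4,0.5],[0,0,0]],[[14,-6.4,0.5],[0,0,0]],[[14,-6.4,0.5],[0,0,0]],[[14,-6.4,0.5],[0,0,0]],[[14,-6.4,0.5],[0,0,0]],[[14,-6.4,0.5],[0,0,0]],[[14,-6.4,0.5],[0,0,0]],[[14,-6.4,0.5],[0,0,0]],[[14,-6.4,0.5],[0,0,0]],[[14,-6.4,0.5],[0,0,0]]]}}

```text
t: 23.12
tool_pos: [0.5692, 0.0793, 0.5142]
orientation: [-2.709, -1.538, -0.071]
force: [-0.1, -0.9, -1.4]
opening: 0.02
gripper_force: 45.0
```

Call:
{"op": "apply_moves", "data": {"series": [[[14,-6.4,0.5],[0,0,0]],[[14,-6.4,0.5],[0,0,0]],[[14,-6.4,0.5],[0,0,0]],[[14,-6.4,0.5],[0,0,0]],[[12,-5.5,0.4],[0,0,0]],[[11,-5,0.4],[0,0,0]],[[9,-4,0.3],[0,0,0]],[[7,-3.2,0.2],[0,0,0]],[[5,-2.2,0.2],[0,0,0]],[[3,-1.2,0],[0,0,0]],[[1,-0.5,0],[0,0,0]],[[0,0,0],[0,0,0]]]}}

```text
t: 24.12
tool_pos: [0.5827, 0.1907, 0.5159]
orientation: [-2.71, -1.536, -0.07]
force: [-0.8, -0.1, -2.1]
opening: 0.0195
gripper_force: 45.0
```

```bash
cat > mat.py <<'E'
from plan import *
def tomat(wps):
    p,Q=where();o=np.array([.6028,.2244])-u[:2]*.012
    for th,z in wps:
        B=R.from_rotvec(l*np.radians(th));p2=np.array([*o,z])+(B.apply(-u)*9+B.apply(zz)*347)*1e-3;Q2=R.from_matrix(np.c_[B.apply(u),-l,-B.apply(zz)])
        print(th,z,"shift",(Q.inv().apply(p2-p)*1e3).round(1),"turn",(Q.inv()*Q2).as_rotvec().round(3));p,Q=p2,Q2
E
python3 -c "
from mat import *
tomat([(-3,.035),(0,.02),(0,.008)])
q,d=robot.read_camera('wrist');c=robot.calibration('wrist');W=cloud(c,d);hsv=cv2.cvtColor(q,cv2.COLOR_BGR2HSV)
m=(abs(W[...,2]-.006)<.006)&(np.hypot(W[...,0]-.603,W[...,1]-.224)<.12)&(hsv[...,0]<30)&(hsv[...,1]>60);w=W[m];print(len(w),w.min(0),w.max(0))
cv2.imwrite('pics/s7.png',q)"
```

```text
t 24.12 th -2.97 sn 427.3 lat -182.0 zn 177.3 F_u/lat/z -0.5 -0.6 -2.1 grip 45.0
-3 0.035 shift [ -6.8  -0.  134.6] turn [ 0.     0.001 -0.002]
0 0.02 shift [17.4 -0.  15. ] turn [-0.    -0.052  0.   ]
0 0.008 shift [ 0.  0. 12.] turn [0. 0. 0.]
4950 [5.25577940e-01 1.49115776e-01 3.01256129e-06] [0.67679138 0.30016025 0.00778108]
```

View pics/s7.png

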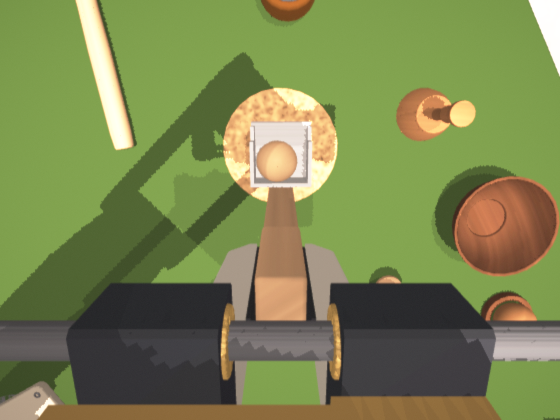

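The ball is still in the scoop, centred over the mat: ball at (278,160), mat centre about (281,146). I'll go down.

Call:
{"op": "apply_moves", "data": {"series": [[[0,0,2],[0,0,0]],[[-0.4,0,5],[0,0,0]],[[-0.5,0,9],[0,0,0]],[[-0.6,0,12],[0,0,0]],[[-0.7,0,14],[0,0,0]],[[-0.7,0,15],[0,0,0]],[[-0.7,0,15],[0,0,0]],[[-0.7,0,15],[0,0,0]],[[-0.7,0,15],[0,0,0]],[[-0.6,0,13],[0,0,0]],[[-0.5,0,10],[0,0,0]],[[-0.4,0,6],[0,0,0]]]}}

```text
t: 25.17
tool_pos: [0.5823, 0.1909, 0.3822]
orientation: [-2.709, -1.536, -0.066]
force: [0.5, -0.1, -1.5]
opening: 0.0199
gripper_force: 45.0
```

Call:
{"op": "apply_moves", "data": {"series": [[[0,0,3],[0,0,0]],[[1,0,1],[0,-0.003,0]],[[2.5,0,2],[0,-0.008,0]],[[3.5,0,3],[0,-0.01,0]],[[3.5,0,3],[0,-0.01,0]],[[3.5,0,3],[0,-0.01,0]],[[2.5,0,2],[0,-0.008,0]],[[1,0,1],[0,-0.003,0]],[[0,0,0],[0,0,0]],[[0,0,0],[0,0,0]]]}}

```text
t: 26.0
tool_pos: [0.5921, 0.2067, 0.3672]
orientation: [-2.733, -1.55, 0.0]
force: [0.0, -1.1, -1.3]
opening: 0.0198
gripper_force: 45.0
```

```bash
python3 -c "
from mat import *
tomat([(0,.008),(0,.006)])"
```

```text
t 26.0 th 0.01 sn 428.2 lat -182.2 zn 25.1 F_u/lat/z -0.9 0.6 -1.3 grip 45.0
0 0.008 shift [-0.3  0.1 12.2] turn [-0.     0.    -0.001]
0 0.006 shift [0. 0. 2.] turn [0. 0. 0.]
```

Call:
{"op": "apply_moves", "data": {"series": [[[0,0,2],[0,0,0]],[[0,0,3],[0,0,0]],[[0,0,3],[0,0,0]],[[0,0,2],[0,0,0]],[[0,0,1.2],[0,0,0]],[[0,0,1],[0,0,0]],[[0,0,0.6],[0,0,0]],[[0,0,0],[0,0,0]],[[0,0,0],[0,0,0]]]}}

```text
t: 26.75
tool_pos: [0.5921, 0.2066, 0.3546]
orientation: [2.733, 1.55, 0.0]
force: [0.8, -0.1, -1.7]
opening: 0.0203
gripper_force: 45.0
```

Call:
{"op": "apply_moves", "data": {"series": [[[0,0,0.6],[0,0,0]],[[0,0,0],[0,0,0]],[[0,0,0],[0,0,0]]]}}

```text
t: 27.0
tool_pos: [0.5921, 0.2066, 0.3539]
orientation: [-2.733, -1.55, -0.0]
force: [0.3, 0.0, -2.0]
opening: 0.0198
gripper_force: 45.0
```

Call:
{"op": "apply_moves", "data": {"series": [[[0,0,0.6],[0,0,0]],[[0,0,0],[0,0,0]],[[0,0,0],[0,0,0]]]}}

```text
t: 27.25
tool_pos: [0.5922, 0.2066, 0.3537]
orientation: [2.733, 1.55, 0.001]
force: [-0.2, -1.3, 1.8]
opening: 0.0198
gripper_force: 45.0
```

Call:
{"op": "apply_moves", "data": {"series": [[[0,0,0.5],[0,0,0]],[[0,0,0],[0,0,0]],[[0,0,0],[0,0,0]]]}}

```text
t: 27.5
tool_pos: [0.5922, 0.2066, 0.3538]
orientation: [2.732, 1.55, 0.001]
force: [-1.4, -0.6, 5.8]
opening: 0.0198
gripper_force: 45.0
```

The scoop is on the mat. I'll ease the load and open.

Call:
{"op": "apply_moves", "data": {"series": [[[0,0,-0.6],[0,0,0]],[[0,0,0],[0,0,0]]]}}

```text
t: 27.67
tool_pos: [0.5922, 0.2066, 0.3538]
orientation: [2.733, 1.55, 0.001]
force: [-1.0, 0.0, 4.0]
opening: 0.0199
gripper_force: 45.0
```

Call:
{"op": "apply_moves", "data": {"series": [[[0,0,0],[0,0,0]],[[0,0,0],[0,0,0]],[[0,0,0],[0,0,0]],[[0,0,0],[0,0,0]],[[0,0,0],[0,0,0]],[[0,0,0],[0,0,0]],[[0,0,0],[0,0,0]],[[0,0,0],[0,0,0]],[[0,0,0],[0,0,0]],[[0,0,0],[0,0,0]],[[0,0,0],[0,0,0]],[[0,0,0],[0,0,0]]], "claw": 1}}

```text
t: 28.67
tool_pos: [0.5921, 0.2066, 0.3534]
orientation: [2.733, 1.55, 0.0]
force: [0.1, 0.0, -0.8]
opening: 0.0917
gripper_force: 0.0
```

Call:
{"op": "apply_moves", "data": {"series": [[[0,0,-2],[0,0,0]],[[0,0,-5],[0,0,0]],[[0,0,-8],[0,0,0]],[[0,0,-12],[0,0,0]],[[0,0,-14],[0,0,0]],[[0,0,-14],[0,0,0]],[[0,0,-14],[0,0,0]],[[0,0,-12],[0,0,0]],[[0,0,-8],[0,0,0]],[[0,0,-4],[0,0,0]],[[0,0,0],[0,0,0]],[[0,0,0],[0,0,0]]]}}

```text
t: 29.67
tool_pos: [0.5921, 0.2066, 0.446]
orientation: [-2.733, -1.55, 0.001]
force: [0.3, -0.5, -0.8]
opening: 0.093
gripper_force: 0.0
```

```bash
python3 -c "
from h import *
q,d=robot.read_camera('wrist');p=robot.read_camera('scene')[0];c=robot.calibration('wrist');W=cloud(c,d).reshape(-1,3);h=W[(abs(W[:,2]-.207)<.008)&(np.hypot(W[:,0]-.592,W[:,1]-.207)<.04)];print(len(h),h.mean(0),robot.read_state()['opening'])
cv2.imwrite('pics/s8.png',np.hstack([cv2.resize(q,(400,300)),cv2.resize(p[90:240,250:450],(400,300))]))"
```

```text
1204 [0.59098042 0.20761662 0.20470955] 0.09333378594835279
```

View pics/s8.png

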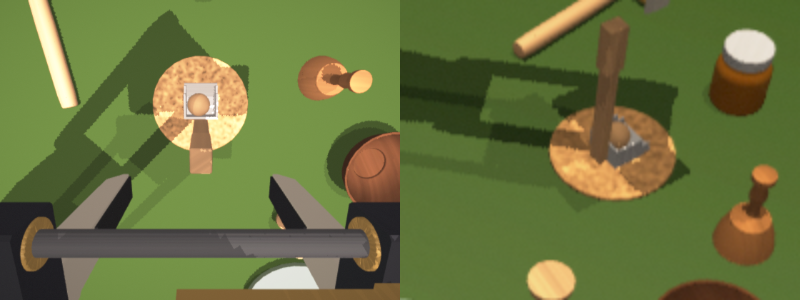

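The scoop stands upright near the mat's centre, at (200,100) in the left view, with the ball in it. The gripper is clear.

```bash
python3 -c "
from plant import robot
print(robot.close_job())"
```

```text
the job is handed in; nothing more can be done
None
```

The ball was scooped out of the jar, and the scoop now stands upright near the middle of the cork mat with the ball in it; the gripper has let go and the job was handed in at about 30 s of the 64 s allowed.

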